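# Snap a filter cassette shut in the bench press

### The job

One of the three filter cassettes on the rail is still open, with a gap round its waist: lay it in the cradle of the bench press, then squeeze the press's two handles together until its cap snaps home, stop as soon as it gives so that the shell is not crushed, and let the handles spring fully open with the closed cassette left in the cradle. Do not push the cap in outside the press, and leave the two closed cassettes on the rail and the other things on the bench where they are.

Things in the scene. Friction and masses are not known exactly. Their poses are not given: they have to be found in the camera images.
- cassette_mid (a point): Centre of the open cassette: a white ribbed drum lying on its side, 38 mm in diameter, 26 mm long along its level y axis: base shell 13 mm (outer face y = -13), 5 mm gap with a 29 mm neck, cap 8 mm (outer face y = +13 mm, +8 shut). 50 to 80 g. It starts in any of the rail's three places. Grasp it across the diameter (well off the ends), not along its length.
- cap (a joint): Depth of the cap in the cassette: 0 m open, 0.005 m snapped home. The push needed on the drum's ends peaks at about 16 N as it starts to move, falls away to nothing 3.8 mm in, then the cap pulls itself shut and stays. More than 26 N on an end crushes the shell.
- cassette: The open cassette, base and cap together; same origin and axes as cassette_mid.
- press: Bolted bench press: steel plate 180 x 110 x 12 mm, V cradle, two geared handles that move together. Origin on the bench under the cradle's centre. x points from the cradle to the two upright pivots (92 mm ahead, 20 mm either side of the middle; gear discs begin 72 mm ahead, 66 mm high); the handles reach the other way, to x = -100 mm. y is the squeezing direction.
- nest (a point): Where the cassette's centre belongs in the press: middle of the V cradle, 45 mm above the bench, axes as the press's. The drum lies along y, either end first. Cradle 40 mm long (y), at most 34 mm wide. Open jaws (22 mm discs): the -y one's face is 16.5 mm from the middle; the +y one, on a set screw left differently each time, not measured, 16.5 to 26.5 mm. Closing, they slide the drum along.
- grips (a point): Middle between the handles' two black grips, at x = -70 mm of the press, 45 mm above the bench, axes as the press's. The grips are upright flat bars, 7 mm thick, 28 mm tall (31 to 59 mm above the bench), reaching 30 mm beyond this point and 40 mm back towards the cradle; 68 mm over their outer faces when open. Squeeze along y.
- handle_left (a joint): Handles' closing angle, rad: 0 sprung open, 0.125 at the stop. Each grip moves 1.6 mm per 0.01 rad at the grips point, each jaw 0.92 mm. Opening spring 1.5 to 3.5 N at a grip. With a cassette in, the squeeze climbs steeply to 10 to 13 N, then falls back to the spring's as the cap snaps home (31 to 49 mm over the grips, by the set screw); 2 mm more and it climbs anew, crushing at some 17 N.
- handle_right (a joint): The same angle of the -y handle, which mirrors the other.
- rail: Grey plastic rail, 180 mm long along its x, with a V cradle at most 34 mm wide; foot 50 mm wide, 12 mm high. Origin on the bench under its middle. Three cassettes lie in it with their lengths along x, at the middle and 55 mm either side, axes 45 mm above the bench.
- done1_mid (a point): Centre of a closed cassette on the rail: the same white drum, 38 mm in diameter but 21 mm long with no gap.
- done2_mid (a point): Centre of the other closed cassette on the rail, as done1_mid.
- jar: Jar with lid, 52 mm in diameter, 70 mm tall, origin under its middle. Bystander.
- beaker: Glass beaker, 64 mm in diameter, 85 mm tall, origin under its middle. Bystander.
- spray_base: Bottle, 72 mm in diameter, 170 mm tall, origin under its middle. Bystander.
- petri: Clear closed dish, 90 mm in diameter, 14 mm tall, origin under its middle. Bystander.
- marker: Black marker pen, 110 mm long, 14 mm thick, origin under its middle. Bystander.
- tweezers: Steel tweezers, 110 mm long along x, lying flat, origin under the middle. Bystander.
There are look-alikes about, which are no part of the job. Leave any pink look-alike of the cassette alone. What is shaped like the press but yellow is not meant.

How it is judged:
By the outcome, as a careful person would: the job done as asked, in the order asked, and still so for the second after the job is handed in, with the robot touching nothing.
It also fails if it takes over 54 s, if anything falls off the work surface, if the arm or the gripper's body presses on something with over 40 N, if the wrist force passes 120 N, or if a joint passes its speed limit or range.

### The arm

A 7-joint arm with a two-finger parallel gripper is mounted at the origin on the work surface. World frame = base frame: x ahead of the robot, y to its left, z up, the work surface at z = 0. Lengths are in m, angles in rad, forces in N, time in s.
With the tool pointing down it reaches from about 0.4 to 0.85 m from the base axis. Payload 4.5 kg.
Tool frame: the origin (TCP) lies on the centre line of the jaws, within the pads' length; the fingertips stand 11 mm ahead of it and the grasp point (between the pads) lies 8 mm behind it (bot.nose_length is the distance from the TCP to the fingertips, in m); x points along the fingers, y is the direction in which the jaws open and shut, and the axes are right-handed (so a half turn about x gives the same grasp; the last joint's range is limited). The gripper opens to 88 mm and grips with 3 to 60 N. Pads are 18 mm wide; open, the fingers measure 123 mm over their backs; the gripper's body (75 mm by 187 mm) begins 45 mm behind the grasp point.
Start: joints at [1.372, 0.689, -0.195, 1.565, 0.157, 0.902, -0.215], TCP at [0.144, -0.608, 0.218] pointing down, gripper open.
Joint ranges: [-3.01, 3.01], [-0.46, 2.08], [-1.47, 1.51], [0.13, 2.56], [-1, 4.14], [0.04, 2.09], [-2.66, 2.66]. Speed limits (rad/s): [2.57, 2.57, 3.14, 3.14, 3.14, 3.14, 3.14].

### API

Orientations are given as a 3x3 rotation matrix whose columns are the frame's x, y, z axes.
In Python, from cell import bot gives the robot as it stands.
- The arm moves only by the shell command python3 -m crank 'ROWS'. ROWS is JSON, a list of rows, each an object of numbers: "tx", "ty", "tz": the shift along the tool's x, y, z in mm; "rx", "ry", "rz": the turn, a rotation vector about the tool's x, y, z in rad; "jaw": the finger opening in mm, from 0 to 88.1. A call has 1 to 10 rows; each row is the pose to reach, as a shift and turn from the pose measured when the call began, along the tool's axes at that moment; what a row does not reach only later rows make up. A row lasts 1/8 s, in which the tool goes at most 62.5 mm and 10.7 degrees, less where a joint would pass 70% of its speed; a pose out of reach is approached as far as the arm can. A call with a gripper value outside its range is refused whole. The fingers move at their own pace and stop on an object; the grip force is fixed at half the most. Time passes only in rows, so rows that repeat a pose let the fingers close. It gives the time, the measured TCP pose, the force and the opening at its end, in the units of the state.
- bot.get_obs(): the state, without advancing time (a new reading comes with each control period).
- bot.capture(name): name is "side" or "top" or "wrist"; returns a dict with "img" (420x560x3 uint8, red, green, blue), "fx", "fy", "cx", "cy" (pixels), "position" and "rotation" of the camera in the world. Camera axes: x right, y down, z forward; pixel columns grow to the right and rows downward; lengths in m; the calibration is good to about 2 mm. A picture is of the moment at which its call begins. There is no depth.
- bot.finish_job(): hands the job in, once; it reports no verdict.
The state is a dict: "clock": time; "joint_pos": joint angles; "joint_vel": joint speeds; "effort": joint torques, N m; "position": TCP position; "eef_rot": TCP orientation; "wrist_force": force on the tool from outside, world axes, zero at the start; "wrist_torque": the same for the moment, N m; "opening": finger opening in m.
Only numpy, scipy, OpenCV 4.12 (cv2) and the standard library are available. Lean on these libraries where they do the work, as an engineer would, in place of code of your own. Each camera call takes 0.05 s, during which the arm holds its last target. There are 200 camera calls.

## Working session

There is one attempt and no reset: what is moved stays moved. The work goes in short steps, Python scripts to look and compute and a shell command to move; the robot and the scene stay as the last step left them, time stands still between calls to the robot, and variables do not carry over. Pictures are saved under pics/ and viewed, about 8 in all and at most 12, crops included, and the job is handed in when it is done.

```bash
mkdir -p pics; ls
cat > h.py <<'E'
import numpy as np, cv2, json
from cell import bot
def cap(n,f):
    c=bot.capture(n); cv2.imwrite(f'pics/{f}.png',cv2.cvtColor(c['img'],cv2.COLOR_RGB2BGR))
    json.dump({k:(np.asarray(v).tolist()) for k,v in c.items() if k!='img'},open(f'pics/{f}.json','w')); return c
def ray(f,u,v,z):
    c=json.load(open(f'pics/{f}.json'));R=np.array(c['rotation']);p=np.array(c['position'])
    d=R@[(u-c['cx'])/c['fx'],(v-c['cy'])/c['fy'],1]; return p+d*(z-p[2])/d[2]
def proj(f,P):
    c=json.load(open(f'pics/{f}.json'));q=np.array(c['rotation']).T@(np.array(P)-c['position'])
    return q[:2]/q[2]*[c['fx'],c['fy']]+[c['cx'],c['cy']]
def crop(f,u0,v0,u1,v1,k,o):
    a=cv2.imread(f'pics/{f}.png')[v0:v1,u0:u1]; cv2.imwrite(f'pics/{o}.png',cv2.resize(a,None,fx=k,fy=k,interpolation=cv2.INTER_CUBIC))
def tool(P): # world target -> tool shift mm
    o=bot.get_obs(); return np.round(1000*np.array(o['eef_rot']).T@(np.array(P)-o['position']),1)
E
python3 - <<'E'
from h import *
for n in('top','side'):
    c=cap(n,n+'0'); print(n,c['position'],np.round(c['rotation'],3).tolist(),c['fx'])
o=bot.get_obs();print(o['clock'],o['position'],np.round(o['eef_rot'],3).tolist(),o['opening'])
a=[cv2.imread(f'pics/{n}0.png') for n in('top','side')]
E
```

```text
pics
top [0.37740482 0.00609802 1.17334559] [[-0.01, -0.986, 0.165], [-1.0, 0.009, -0.008], [0.007, -0.166, -0.986]] 420.32513548686694
side [0.20905215 0.80200195 0.83821838] [[-0.905, -0.291, 0.31], [-0.425, 0.598, -0.68], [0.012, -0.747, -0.665]] 478.0673418561168
0.1 [ 0.14399991 -0.60754807  0.21688029] [[-0.001, 0.231, -0.973], [0.002, -0.973, -0.231], [-1.0, -0.002, 0.0]] 0.08837189804413344
```

View pics/top0.png

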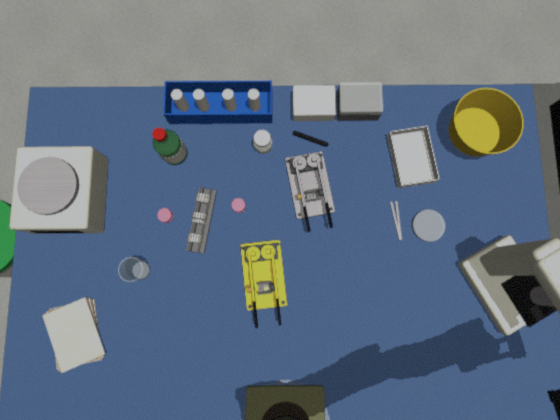

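The top picture shows the rail at about (201,220), with drums at (204,198), (199,217) and (194,239). The grey press is at (311,185), the yellow decoy at (264,275), and pink look-alikes at (164,215) and (238,205). I'll crop to find the open drum.

Run:
```python
from h import *
crop('top0',175,180,225,260,7,'a');crop('top0',275,140,345,240,5.6,'b')
a,b=cv2.imread('pics/a.png'),cv2.imread('pics/b.png');cv2.imwrite('pics/ab.png',np.hstack([a,b]))
for p in((201,220),(311,185)): 
  P=ray('top0',*p,.03);print(P,proj('side0',P))
```

```text
[0.5408412  0.22645758 0.03      ] [245.81073569 285.77499994]
[ 0.63638861 -0.0773956   0.03      ] [267.53783712 192.68043507]
```

View pics/ab.png

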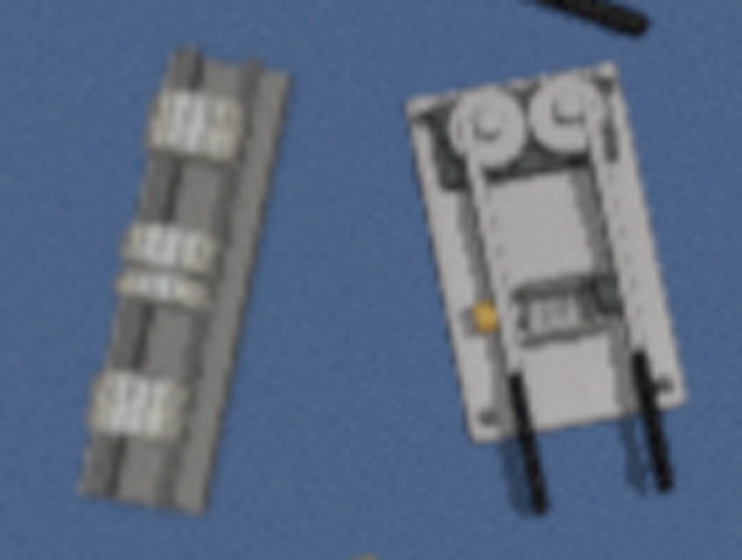

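View pics/side0.png

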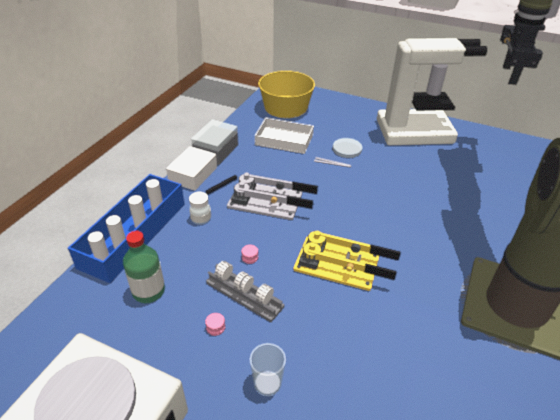

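The middle drum, at (199,218) in the top picture, is the only one split by a gap: long base on the far side, short cap nearer the robot. The other two, at (203,198) and (194.5,238), are shorter and solid. The grey press (black grips, orange set screw on the +y handle) is the one meant; the yellow one and the pink drums are decoys.

Run:
```python
from h import *
A=lambda u,v,z:ray('top0',175+u/7,180+v/7,z)
B=lambda u,v,z:ray('top0',275+(u-350)/5.6,140+v/5.6,z)
m=A(168,265,.055);d1=A(195,125,.055);d3=A(138,405,.055);print(m,d1,d3,np.linalg.norm(d1-d3))
print('rail ang',np.degrees(np.arctan2(*(d1-d3)[[1,0]])))
c=[B(*q,.012) for q in((408,100),(612,65),(685,400),(475,440))]
C=np.mean(c,0);e=(c[0]+c[1]-c[2]-c[3])/2;print('plate',C,np.linalg.norm(e),np.linalg.norm(c[0]-c[1]),'ang',np.degrees(np.arctan2(e[1],e[0])))
print('piv',B(488,118,.07),B(570,108,.07));print('cradle',B(560,312,.03));print('tips',B(540,505,.045),B(665,485,.045))
o=bot.get_obs();R=np.array(o['eef_rot'])
from scipy.spatial.transform import Rotation as Ro
# target: tool y across the rail axis
r=d1-d3;r[2]=0;r/=np.linalg.norm(r);y=np.array([-r[1],r[0],0])
for s in(1,-1):
  x=np.array([0,0,-1.]);T=np.c_[x,s*y,np.cross(x,s*y)];print(Ro.from_matrix(R.T@T).as_rotvec())
print(tool([m[0],m[1],.2]),o['joint_pos'])
```

```text
[0.54312846 0.22713195 0.055     ] [0.59773732 0.21797744 0.055     ] [0.48939869 0.2372808  0.055     ] 0.11004489350879877
rail ang -10.102721759824009
plate [ 0.64195374 -0.07527595  0.012     ] 0.1778253939967545 0.1061988255133879 ang 10.31581748584149
piv [ 0.69409318 -0.0450206   0.07      ] [ 0.69876647 -0.08489656  0.07      ]
cradle [ 0.60592415 -0.08092427  0.03      ]
tips [ 0.50815979 -0.06810089  0.045     ] [ 0.51728517 -0.12869819  0.045     ]
[-2.73236825e+00 -2.26391135e-03  6.53183771e-04]
[0.40922343 0.00047142 0.00163391]
[  18. -720. -581.] [ 1.37180534  0.68990685 -0.19454021  1.56626365  0.15732179  0.90250577
 -0.21510149]
```

```bash
python3 -m crank '[{"ty":-301,"tz":-283},{"ty":-301,"tz":-283},{"ty":-301,"tz":-283},{"ty":-301,"tz":-283},{"ty":-301,"tz":-283},{"ty":-301,"tz":-283},{"ty":-301,"tz":-283},{"ty":-720,"tz":-581,"rx":0.41},{"ty":-720,"tz":-581,"rx":0.41},{"ty":-720,"tz":-581,"rx":0.41}]'
```

```text
schema error: expected keys tx, ty, tz, rx, ry, rz, jaw
```

```bash
python3 -m crank '[{"tx":0,"ty":-301,"tz":-283,"rx":0,"ry":0,"rz":0,"jaw":88},{"tx":0,"ty":-301,"tz":-283,"rx":0,"ry":0,"rz":0,"jaw":88},{"tx":0,"ty":-301,"tz":-283,"rx":0,"ry":0,"rz":0,"jaw":88},{"tx":0,"ty":-301,"tz":-283,"rx":0,"ry":0,"rz":0,"jaw":88},{"tx":0,"ty":-301,"tz":-283,"rx":0,"ry":0,"rz":0,"jaw":88},{"tx":0,"ty":-301,"tz":-283,"rx":0,"ry":0,"rz":0,"jaw":88},{"tx":0,"ty":-301,"tz":-283,"rx":0,"ry":0,"rz":0,"jaw":88},{"tx":0,"ty":-720,"tz":-581,"rx":0.41,"ry":0,"rz":0,"jaw":88},{"tx":0,"ty":-720,"tz":-581,"rx":0.41,"ry":0,"rz":0,"jaw":88},{"tx":0,"ty":-720,"tz":-581,"rx":0.41,"ry":0,"rz":0,"jaw":88}]'
python3 - <<'E'
from h import *
print(tool([.543,.227,.2]))
E
```

```text
clock: 1.35
position: [0.4204, -0.0753, 0.2175]
eef_rot: [[-0.0, -0.179, -0.984], [0.001, -0.984, 0.179], [-1.0, -0.001, 0.001]]
wrist_force: [1.2, -0.8, 1.3]
opening: 0.0881
[  17.8 -319.3  -66.5]
```

```bash
python3 -m crank '[{"tx":10,"ty":-319,"tz":-66,"rx":0,"ry":0,"rz":0,"jaw":70},{"tx":10,"ty":-319,"tz":-66,"rx":0,"ry":0,"rz":0,"jaw":70},{"tx":10,"ty":-319,"tz":-66,"rx":0,"ry":0,"rz":0,"jaw":70},{"tx":10,"ty":-319,"tz":-66,"rx":0,"ry":0,"rz":0,"jaw":70},{"tx":10,"ty":-319,"tz":-66,"rx":0,"ry":0,"rz":0,"jaw":70},{"tx":10,"ty":-319,"tz":-66,"rx":0,"ry":0,"rz":0,"jaw":70},{"tx":10,"ty":-319,"tz":-66,"rx":0,"ry":0,"rz":0,"jaw":70}]'
python3 - <<'E'
from h import *
c=cap('wrist','w1');print(c['position'],np.round(c['rotation'],2).tolist());print(proj('w1',[.543,.227,.045]),bot.get_obs()['joint_pos'])
E
```

```text
clock: 2.22
position: [0.542, 0.2272, 0.2072]
eef_rot: [[-0.001, -0.177, -0.984], [0.0, -0.984, 0.177], [-1.0, -0.0, 0.002]]
wrist_force: [-0.1, -0.4, -0.3]
opening: 0.0701
[0.62229568 0.21225118 0.37484072] [[-0.18, -0.93, -0.31], [-0.98, 0.17, 0.06], [0.0, 0.32, -0.95]]
[278.58107424 184.33376722] [-0.4970306   0.64838561  0.04251433  1.70170126 -0.0362267   0.7941159
 -2.1893608 ]
```

View pics/w1.png

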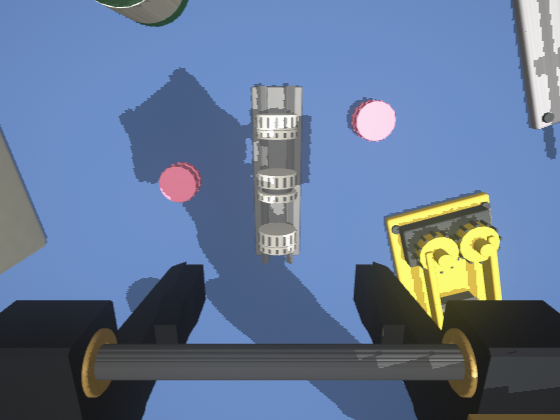

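The wrist picture shows the open drum at (278,186): base rows 170–187, gap at about 188–192, cap down to 202. The closed drums are at (278,124) and (277,240). The prediction (278.6,184) agrees.

Run:
```python
from h import *
o=bot.get_obs();R=np.array(o['eef_rot']);p=np.array([.543,.227,.045])
a=-R[:,2]  # rail axis, far
for s in(-13,-5,0,5,13): print(s,proj('w1',p+a*s/1000+[0,0,.019]))
print(ray('w1',278,171,.062),ray('w1',277.5,124,.055),ray('w1',277,240,.055))
crop('w1',240,75,320,265,3.1,'c'); print(tool([.543,.227,.037]))
```

```text
-13 [278.53583801 203.01660129]
-5 [278.54918835 194.62572809]
0 [278.55763911 189.31430805]
5 [278.56617349 183.95033435]
13 [278.58000554 175.25670241]
[0.55929176 0.22455901 0.062     ] [0.59930263 0.21775257 0.055     ] [0.49051423 0.23807943 0.055     ]
[170.4  -2.2  -1. ]
```

View pics/c.png

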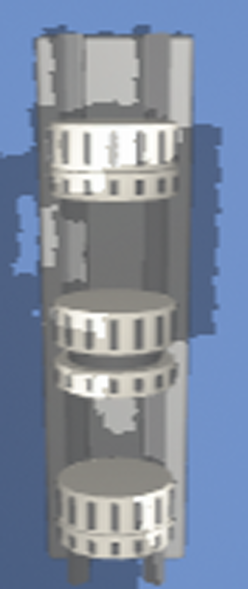

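The crop confirms it: only the middle drum has the waist gap (crop row 360). Base and cap edges match the predicted centre to about 1 mm, so I'll descend and grip.

```bash
python3 -m crank '[{"tx":60,"ty":-1,"tz":-1,"rx":0,"ry":0,"rz":0,"jaw":70},{"tx":120,"ty":-1,"tz":-1,"rx":0,"ry":0,"rz":0,"jaw":70},{"tx":155,"ty":-1,"tz":-1,"rx":0,"ry":0,"rz":0,"jaw":70},{"tx":170,"ty":-1,"tz":-1,"rx":0,"ry":0,"rz":0,"jaw":70},{"tx":170,"ty":-1,"tz":-1,"rx":0,"ry":0,"rz":0,"jaw":70},{"tx":170,"ty":-1,"tz":-1,"rx":0,"ry":0,"rz":0,"jaw":34},{"tx":170,"ty":-1,"tz":-1,"rx":0,"ry":0,"rz":0,"jaw":34},{"tx":170,"ty":-1,"tz":-1,"rx":0,"ry":0,"rz":0,"jaw":34},{"tx":170,"ty":-1,"tz":-1,"rx":0,"ry":0,"rz":0,"jaw":34},{"tx":170,"ty":-1,"tz":-1,"rx":0,"ry":0,"rz":0,"jaw":34}]'
```

```text
clock: 3.52
position: [0.5429, 0.226, 0.0375]
eef_rot: [[-0.001, -0.18, -0.984], [-0.001, -0.984, 0.18], [-1.0, 0.001, 0.001]]
wrist_force: [0.3, 0.2, 0.5]
opening: 0.0336
```

An opening of 33.6 mm is less than the 38 mm drum, so I'll look before lifting.

Run:
```python
from h import *
cap('side','s1');cap('wrist','w2')
u,v=proj('s1',[.543,.227,.05]);print(u,v);u,v=int(u),int(v)
crop('s1',u-50,v-60,u+50,v+50,4,'d');d=cv2.imread('pics/d.png');w=cv2.resize(cv2.imread('pics/w2.png')[100:420],None,fx=.7,fy=.7);H=max(d.shape[0],w.shape[0])
P=lambda x:cv2.copyMakeBorder(x,0,H-x.shape[0],0,0,0)
cv2.imwrite('pics/dw.png',np.hstack([P(d),P(w)]))
```

```text
244.51044618763137 279.5842237190295
```

View pics/dw.png

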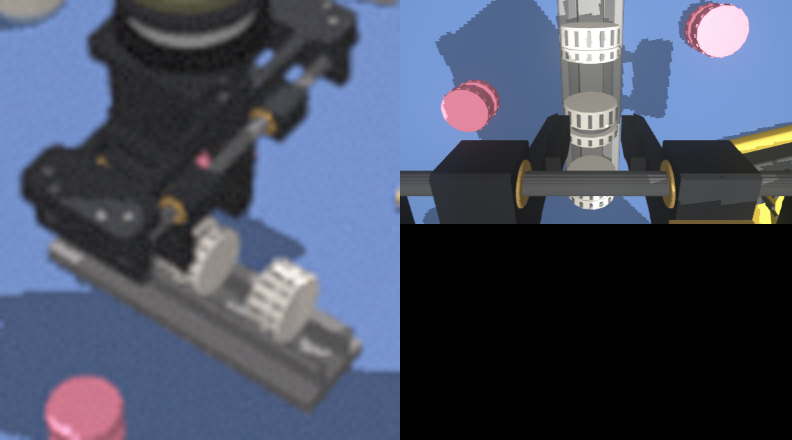

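```bash
python3 - <<'E'
from h import *
o=bot.get_obs();R=np.array(o['eef_rot']);p=np.array([.5429,.226,.0645]);a=-R[:,2]
for s in(-13,-5,0,13): print(s,proj('w2',p+a*s/1000))
E
python3 -m crank '[{"tx":0,"ty":0,"tz":0,"rx":0,"ry":0,"rz":0,"jaw":30},{"tx":0,"ty":0,"tz":0,"rx":0,"ry":0,"rz":0,"jaw":30}]'
```

```text
-13 [278.17560747 311.0626308 ]
-5 [278.15408519 295.95949621]
0 [278.14028745 286.27701218]
13 [278.10310069 260.18142436]
clock: 3.88
position: [0.5433, 0.227, 0.0377]
eef_rot: [[-0.001, -0.179, -0.984], [0.001, -0.984, 0.179], [-1.0, -0.001, 0.001]]
wrist_force: [0.7, 2.0, 1.4]
opening: 0.0297
```

Run:
```python
from h import *
cap('wrist','w3');crop('w3',190,190,370,350,4,'e')
```

```text
(no output)
```

View pics/e.png

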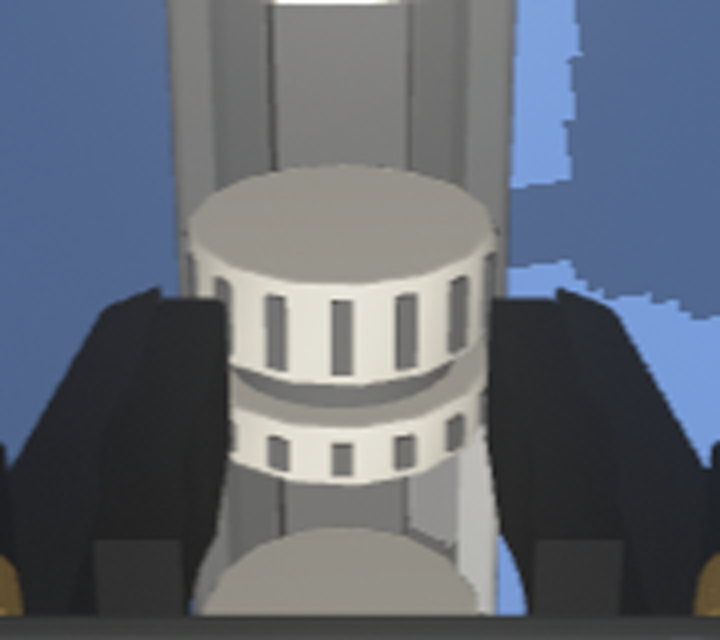

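The drum sits between the fingers, which touch it on both sides, so the pads seem compliant. I'll lift a little and check.

```bash
python3 -m crank '[{"tx":-5,"ty":0,"tz":0,"rx":0,"ry":0,"rz":0,"jaw":30},{"tx":-15,"ty":0,"tz":0,"rx":0,"ry":0,"rz":0,"jaw":30},{"tx":-35,"ty":0,"tz":0,"rx":0,"ry":0,"rz":0,"jaw":30},{"tx":-60,"ty":0,"tz":0,"rx":0,"ry":0,"rz":0,"jaw":30},{"tx":-60,"ty":0,"tz":0,"rx":0,"ry":0,"rz":0,"jaw":30}]'
python3 - <<'E'
from h import *
cap('wrist','w4');crop('w4',190,130,370,350,2.7,'f');cap('side','s4');u,v=[int(x) for x in proj('s4',[.543,.227,.08])]
crop('s4',u-55,v-65,u+45,v+75,4.24,'g')
a,b=cv2.imread('pics/f.png'),cv2.imread('pics/g.png');h=min(len(a),len(b),590);a=a[:h];b=b[:h];cv2.imwrite('pics/fg.png',np.hstack([a,b])[:, :800])
E
```

```text
clock: 4.55
position: [0.5446, 0.2269, 0.0996]
eef_rot: [[0.003, -0.18, -0.984], [0.002, -0.984, 0.18], [-1.0, -0.002, -0.003]]
wrist_force: [0.3, -0.3, -0.7]
opening: 0.0303
```

View pics/fg.png

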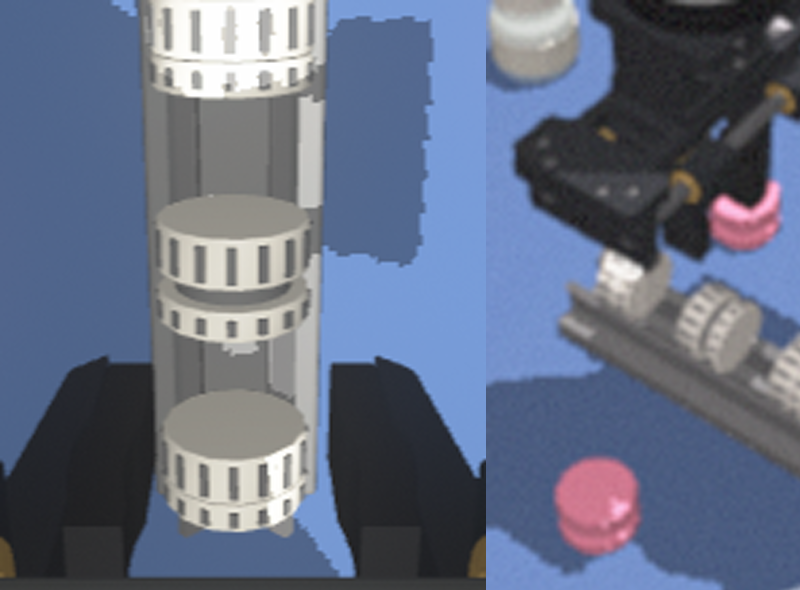

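The drum did not come: it still lies in the rail with its gap intact at crop (233,270). The fingers closed somewhere other than on it, so I'll check the fingertips' true place against the pose.

Run:
```python
from h import *
print('tip px on z=.0265',ray('w3',246,265,.0265),ray('w3',312,265,.0265))
P=np.array([.5433,.227,.0377]);y=np.array([-.179,-.984,0])
for d in(.011,0,-.008):
  for s in(-.015,.015):print(d,s,proj('w3',P+[0,0,-d]+s*y))
c=json.load(open('pics/w3.json'));print(c['position'])
print('drum w4: center now', ray('w4',190+233/2.7,130+296/2.7,.060))
a=np.array([.984,-.179,0])
for q in('w1','w3','w4'):print(q,[np.round(proj(q,np.array([.543,.227,.045+h])+a*s/1000),1).tolist() for s,h in((13,.019),(13,-.019),(-13,.019))])
```

```text
tip px on z=.0265 [0.53803577 0.24643184 0.0265    ] [0.5313697 0.2099059 0.0265   ]
0.011 -0.015 [251.21878265 251.06447054]
0.011 0.015 [305.3539396  251.03544536]
0 -0.015 [249.64025827 259.81101747]
0 0.015 [306.83152542 259.7810434 ]
-0.008 -0.015 [248.37550878 266.81894902]
-0.008 0.015 [308.01540964 266.78826787]
[0.6233506191849498, 0.21188183642103828, 0.2054067437227389]
drum w4: center now [0.54001916 0.22913916 0.06      ]
w1 [[278.6, 175.3], [278.6, 167.1], [278.5, 203.0]]
w3 [[278.2, 259.9], [278.4, 229.2], [278.2, 310.6]]
w4 [[278.7, 217.4], [278.9, 200.2], [278.8, 256.2]]
```

Run:
```python
from h import *
print('nose',bot.nose_length,[n for n in dir(bot) if not n.startswith('_')])
def tip(f,u1,u2,v,w,P):
  c=json.load(open(f'pics/{f}.json'));d=c['fx']*w/(u2-u1);R=np.array(c['rotation'])
  q=np.array(c['position'])+R@(np.array([((u1+u2)/2-c['cx'])/c['fx'],(v-c['cy'])/c['fy'],1])*d);print(f,c['fx'],d,q,q-P)
tip('w1',205,355,265,.0701,[.542,.2272,.2072]);tip('w3',246.2,312.5,265,.0297,[.5433,.227,.0377]);tip('w4',190+154/2.7,190+330/2.7,130+364/2.7,.0303,[.5446,.2269,.0996])
```

```text
nose 0.011 ['Unreachable', 'capture', 'finish_job', 'get_obs', 'nose_length']
w1 352.3590585407818 0.1646691333580587 [0.54840768 0.22513929 0.22628394] [ 0.00640768 -0.00206071  0.01908394]
w3 352.3590585407818 0.15784410314722802 [0.55273301 0.22469638 0.06294517] [ 0.00943301 -0.00230362  0.02524517]
w4 352.3590585407818 0.16378690101830315 [0.55144638 0.22487046 0.11956334] [ 0.00684638 -0.00202954  0.01996334]
```

Run:
```python
from h import *
u0,v0=[int(x) for x in proj('s4',[.543,.227,.08])];u0-=55;v0-=65
for p in((645,265),(697,260)): print('seen',u0+(p[0]-486)/4.24,v0+p[1]/4.24)
P=np.array([.5446,.2269,.0996]);y=np.array([-.18,-.984,0])
for s in(-.017,.017):
  for d in(-.011,0,.01,.02,.03): print(s,d,np.round(proj('s4',P+s*y+[0,0,d]),1))
im=cv2.imread('pics/s4.png');cv2.imwrite('pics/s4b.png',im)
for s in(-.017,.017):
  for d,col in((-.011,(0,0,255)),(.02,(0,255,0))):
    q=proj('s4',P+s*y+[0,0,d]);cv2.circle(im,(int(round(q[0])),int(round(q[1]))),1,col,-1)
cv2.imwrite('pics/s4b.png',im);crop('s4b',u0,v0,u0+100,v0+110,5.4,'k')
```

```text
seen 226.5 267.5
seen 238.76415094339623 266.3207547169811
-0.017 -0.011 [238.1 272.2]
-0.017 0 [237.9 268.7]
-0.017 0.01 [237.7 265.4]
-0.017 0.02 [237.5 262.1]
-0.017 0.03 [237.3 258.7]
0.017 -0.011 [248.3 262.3]
0.017 0 [248.2 258.7]
0.017 0.01 [248.  255.4]
0.017 0.02 [247.9 252.1]
0.017 0.03 [247.8 248.7]
```

View pics/k.png

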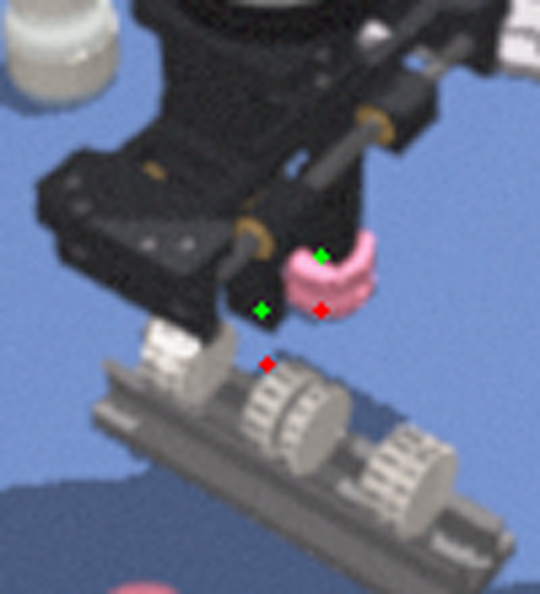

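The side view, with the documented tip plotted in red, and the wrist scale agree: the real fingertips sit about 20 mm above the reported TCP, not 11 mm below. So height readings act about 31 mm too high. Laterally they agree to about 2 mm. I'll open and re-descend to a reported z of about 0.010, which puts the real tips near 30 mm, watching the force.

```bash
python3 -m crank '[{"tx":0,"ty":-2,"tz":1,"rx":0,"ry":0,"rz":0,"jaw":66},{"tx":0,"ty":-2,"tz":1,"rx":0,"ry":0,"rz":0,"jaw":66},{"tx":0,"ty":-2,"tz":1,"rx":0,"ry":0,"rz":0,"jaw":66},{"tx":40,"ty":-2,"tz":1,"rx":0,"ry":0,"rz":0,"jaw":66},{"tx":65,"ty":-2,"tz":1,"rx":0,"ry":0,"rz":0,"jaw":66},{"tx":80,"ty":-2,"tz":1,"rx":0,"ry":0,"rz":0,"jaw":66},{"tx":86,"ty":-2,"tz":1,"rx":0,"ry":0,"rz":0,"jaw":66},{"tx":86,"ty":-2,"tz":1,"rx":0,"ry":0,"rz":0,"jaw":66}]'
python3 -m crank '[{"tx":3,"ty":0,"tz":0,"rx":0,"ry":0,"rz":0,"jaw":50},{"tx":3,"ty":0,"tz":0,"rx":0,"ry":0,"rz":0,"jaw":33},{"tx":3,"ty":0,"tz":0,"rx":0,"ry":0,"rz":0,"jaw":33},{"tx":3,"ty":0,"tz":0,"rx":0,"ry":0,"rz":0,"jaw":33},{"tx":3,"ty":0,"tz":0,"rx":0,"ry":0,"rz":0,"jaw":33}]'
```

```text
clock: 5.65
position: [0.5426, 0.2287, 0.0118]
eef_rot: [[-0.001, -0.18, -0.984], [0.0, -0.984, 0.18], [-1.0, -0.0, 0.001]]
wrist_force: [-0.2, 0.5, -0.8]
opening: 0.066
clock: 6.28
position: [0.5431, 0.2295, 0.0092]
eef_rot: [[0.001, -0.179, -0.984], [0.002, -0.984, 0.179], [-1.0, -0.002, -0.0]]
wrist_force: [-0.9, 1.9, 1.8]
opening: 0.0371
```

Opening 37 mm: the fingers are on the drum. I'll lift it and turn towards the press. The last joint's range only allows the -1.93 rad turn, which puts the base towards the press's +y.

```bash
python3 -m crank '[{"tx":-5,"ty":0,"tz":0,"rx":0,"ry":0,"rz":0,"jaw":33},{"tx":-20,"ty":0,"tz":0,"rx":0,"ry":0,"rz":0,"jaw":33},{"tx":-60,"ty":0,"tz":0,"rx":0,"ry":0,"rz":0,"jaw":33},{"tx":-110,"ty":0,"tz":0,"rx":0,"ry":0,"rz":0,"jaw":33},{"tx":-160,"ty":0,"tz":0,"rx":-0.15,"ry":0,"rz":0,"jaw":33},{"tx":-180,"ty":0,"tz":0,"rx":-0.3,"ry":0,"rz":0,"jaw":33},{"tx":-180,"ty":0,"tz":0,"rx":-0.45,"ry":0,"rz":0,"jaw":33}]'
python3 - <<'E'
from h import *
o=bot.get_obs();R=np.array(o['eef_rot']);t=np.radians(10.3);py=np.array([-np.sin(t),np.cos(t),0])
from scipy.spatial.transform import Rotation as Ro
x=np.array([0,0,-1.]);z=-py;T=np.c_[x,np.cross(z,x),z];print(Ro.from_matrix(R.T@T).as_rotvec(),tool([.607,-.081,.19]),o['joint_pos'])
E
```

```text
clock: 7.15
position: [0.5441, 0.2291, 0.1924]
eef_rot: [[0.005, 0.271, -0.963], [0.003, -0.963, -0.271], [-1.0, -0.001, -0.006]]
wrist_force: [0.5, -0.2, -0.9]
opening: 0.0375
[-1.47650168 -0.00565476 -0.00322463] [  1.8 315.5  23.4] [-0.41826442  0.66797382 -0.10001533  1.71005444  0.08972057  0.76206637
 -1.85824235]
```

```bash
python3 -m crank '[{"tx":0,"ty":50,"tz":4,"rx":-0.18,"ry":0,"rz":0,"jaw":33},{"tx":0,"ty":100,"tz":8,"rx":-0.36,"ry":0,"rz":0,"jaw":33},{"tx":0,"ty":150,"tz":12,"rx":-0.54,"ry":0,"rz":0,"jaw":33},{"tx":0,"ty":200,"tz":16,"rx":-0.72,"ry":0,"rz":0,"jaw":33},{"tx":0,"ty":250,"tz":20,"rx":-0.9,"ry":0,"rz":0,"jaw":33},{"tx":0,"ty":300,"tz":23,"rx":-1.08,"ry":0,"rz":0,"jaw":33},{"tx":0,"ty":315,"tz":23,"rx":-1.26,"ry":0,"rz":0,"jaw":33},{"tx":0,"ty":315,"tz":23,"rx":-1.44,"ry":-0.006,"rz":0,"jaw":33},{"tx":0,"ty":315,"tz":23,"rx":-1.476,"ry":-0.006,"rz":0,"jaw":33},{"tx":0,"ty":315,"tz":23,"rx":-1.476,"ry":-0.006,"rz":0,"jaw":33}]'
python3 - <<'E'
from h import *
cap('wrist','w5');print(proj('w5',[.607,-.081,.035]))
im=cv2.imread('pics/w5.png');cv2.imwrite('pics/w5b.png',cv2.resize(im,(784,588),interpolation=cv2.INTER_CUBIC))
E
```

```text
clock: 8.4
position: [0.6069, -0.0804, 0.1922]
eef_rot: [[0.002, 0.984, 0.176], [-0.002, 0.176, -0.984], [-1.0, 0.002, 0.003]]
wrist_force: [0.1, -0.3, -0.3]
opening: 0.0372
[279.78482216 187.68658576]
```

View pics/w5b.png

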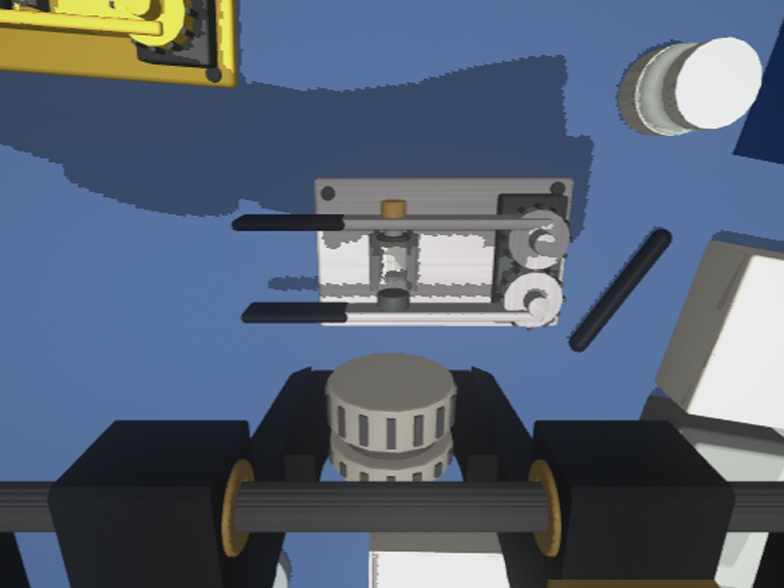

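The drum is held between the fingers, base face at (392,383), gap visible. The press lies level in this view: plate corners (315,180), (572,179), (557,325), (320,325); grips at rows 222 and 312; cradle at about (396,267). I'll compute the drum-to-nest offset.

Run:
```python
from h import *
W=lambda u,v,z:ray('w5',u/1.4,v/1.4,z)
t=np.radians(10.3);px=np.array([np.cos(t),np.sin(t)]);py=np.array([-px[1],px[0]])
N=np.array([.607,-.081])
L=lambda P:np.round(1000*np.array([(P[:2]-N)@px,(P[:2]-N)@py]),1)
for n,u,v,z in(('c1',315,180,.012),('c2',572,179,.012),('c3',557,325,.012),('c4',320,325,.012),('gripL end',235,222,.059),('gripR end',243,305,.059),('gripL ctr',300,222,.059),('gripR ctr',300,311,.059),('pivL',543,242,.075),('pivR',537,302,.075),('gripL front',344,222,.059),('gripR front',346,312,.059),('crad top L',375,234,.035),('crad top R',417,234,.035),('jaw-',393,299,.056)):print(n,L(W(u,v,z)))
c=json.load(open('pics/w5.json'));R=np.array(c['rotation']);d=c['fx']*.038/(128/1.4)
q=np.array(c['position'])+R@(np.array([(392/1.4-c['cx'])/c['fx'],(383/1.4-c['cy'])/c['fy'],1])*d)
o=bot.get_obs();print('drum face ctr',L(q),q[2],'tool',L(np.array(o['position'])),'cx',c['cx'],L(np.array(c['position'])))
```

```text
c1 [-52.6  52.9]
c2 [124.2  53. ]
c3 [125.1 -54.8]
c4 [-54.3 -54.2]
gripL end [-95.7  32.1]
gripR end [-96.1 -21.6]
gripL ctr [-56.  32.]
gripR ctr [-59.6 -25.9]
pivL [88.6 22.5]
pivR [ 88.5 -14.7]
gripL front [-29.1  31.9]
gripR front [-29.8 -26.6]
crad top L [-11.1  19.7]
crad top R [16.9 19.6]
jaw- [  0.7 -18.9]
drum face ctr [-0.5 12.8] 0.22884493893240684 tool [0.2 0.7] cx 279.0792611325155 [-0.8 83. ]
```

Base face at (-0.5, +12.8) mm, so the drum centre is about (-0.5, -0.2) mm. The nest is at about (+1, -0.5) mm in the same frame. Drum axis is 36.6 mm above the reported TCP, which matches the grasp. I'll shift 1.5 mm and lower about 183 mm in stages.

```bash
python3 -m crank '[{"tx":50,"ty":1.5,"tz":0.3,"rx":0,"ry":0,"rz":0,"jaw":33},{"tx":100,"ty":1.5,"tz":0.3,"rx":0,"ry":0,"rz":0,"jaw":33},{"tx":135,"ty":1.5,"tz":0.3,"rx":0,"ry":0,"rz":0,"jaw":33},{"tx":155,"ty":1.5,"tz":0.3,"rx":0,"ry":0,"rz":0,"jaw":33},{"tx":167,"ty":1.5,"tz":0.3,"rx":0,"ry":0,"rz":0,"jaw":33},{"tx":174,"ty":1.5,"tz":0.3,"rx":0,"ry":0,"rz":0,"jaw":33},{"tx":178,"ty":1.5,"tz":0.3,"rx":0,"ry":0,"rz":0,"jaw":33},{"tx":178,"ty":1.5,"tz":0.3,"rx":0,"ry":0,"rz":0,"jaw":33}]'
python3 - <<'E'
from h import *
cap('wrist','w6')
N=np.array([.607,-.081]);t=np.radians(10.3);px=np.array([np.cos(t),np.sin(t)]);py=np.array([-px[1],px[0]])
P=np.array(bot.get_obs()['position']);print(((P[:2]-N)@px)*1e3,((P[:2]-N)@py)*1e3)
crop('w6',200,150,360,340,3.1,'m')
E
```

```text
clock: 9.45
position: [0.6093, -0.0808, 0.0146]
eef_rot: [[0.003, 0.984, 0.176], [-0.002, 0.176, -0.984], [-1.0, 0.003, 0.003]]
wrist_force: [-0.1, 0.2, 0.3]
opening: 0.037
2.388053729147137 -0.1974429697521952
```

View pics/m.png

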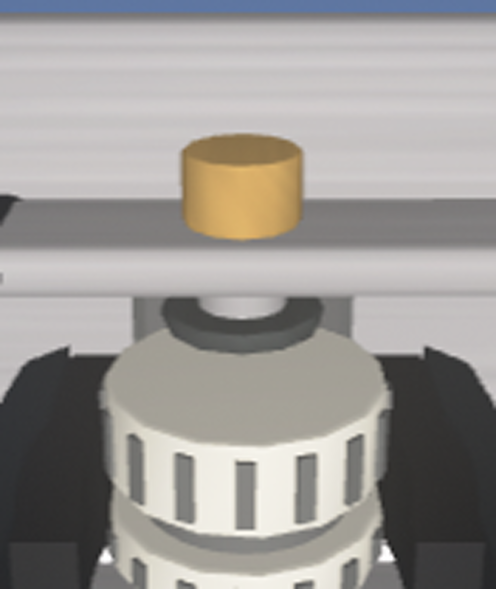

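The drum is centred on the jaw to about 0.5 mm (drum column 246, jaw 242) and clear of the +y jaw, with the gap intact. I'll lower the last 5 mm.

```bash
python3 -m crank '[{"tx":2,"ty":-0.5,"tz":0.3,"rx":0,"ry":0,"rz":0,"jaw":33},{"tx":4,"ty":-0.5,"tz":0.3,"rx":0,"ry":0,"rz":0,"jaw":33},{"tx":5,"ty":-0.5,"tz":0.3,"rx":0,"ry":0,"rz":0,"jaw":33},{"tx":5,"ty":-0.5,"tz":0.3,"rx":0,"ry":0,"rz":0,"jaw":33}]'
```

```text
clock: 10.0
position: [0.6089, -0.0811, 0.0096]
eef_rot: [[0.003, 0.984, 0.176], [-0.002, 0.176, -0.984], [-1.0, 0.003, 0.003]]
wrist_force: [0.4, -0.2, -1.4]
opening: 0.0372
```

```bash
python3 -m crank '[{"tx":1,"ty":0,"tz":0,"rx":0,"ry":0,"rz":0,"jaw":33},{"tx":1,"ty":0,"tz":0,"rx":0,"ry":0,"rz":0,"jaw":40},{"tx":1,"ty":0,"tz":0,"rx":0,"ry":0,"rz":0,"jaw":46},{"tx":1,"ty":0,"tz":0,"rx":0,"ry":0,"rz":0,"jaw":52},{"tx":1,"ty":0,"tz":0,"rx":0,"ry":0,"rz":0,"jaw":52}]'
python3 -m crank '[{"tx":-30,"ty":0,"tz":0,"rx":0,"ry":0,"rz":0,"jaw":52},{"tx":-70,"ty":0,"tz":0,"rx":0,"ry":0,"rz":0,"jaw":60},{"tx":-110,"ty":0,"tz":0,"rx":0,"ry":0,"rz":0,"jaw":80},{"tx":-110,"ty":0,"tz":0,"rx":0,"ry":0,"rz":0,"jaw":85}]'
python3 - <<'E'
from h import *
cap('wrist','w7');t=np.radians(10.3);px=np.array([np.cos(t),np.sin(t),0])
py=np.array([-px[1],px[0],0]);n=np.array([.608,-.081,.045])+0*py
for s in(13,0,-5,-13):print(s,np.round(proj('w7',n+py*s/1000+[0,0,.019]),1))
cv2.imwrite('pics/w7c.png',cv2.imread('pics/w7.png'))
# brightness profile along drum crown column
g=cv2.cvtColor(cv2.imread('pics/w7.png'),cv2.COLOR_BGR2GRAY);u=int(proj('w7',n)[0]);print(u)
for v in range(150,290,2):print(v,int(g[v,u-3:u+4].mean()),end='; ')
print();print(bot.get_obs()['joint_pos'])
E
```

```text
clock: 10.62
position: [0.6089, -0.0811, 0.0085]
eef_rot: [[0.003, 0.984, 0.176], [-0.002, 0.176, -0.984], [-1.0, 0.003, 0.003]]
wrist_force: [0.4, -1.4, 0.5]
opening: 0.0523
clock: 11.12
position: [0.6109, -0.0806, 0.1217]
eef_rot: [[0.009, 0.984, 0.176], [-0.002, 0.176, -0.984], [-1.0, 0.009, 0.004]]
wrist_force: [0.4, -0.3, -0.7]
opening: 0.0782
13 [275.3 204.6]
0 [275.4 222.9]
-5 [275.5 229.7]
-13 [275.5 240.5]
275
150 176; 152 178; 154 101; 156 102; 158 155; 160 155; 162 156; 164 157; 166 158; 168 158; 170 156; 172 134; 174 176; 176 179; 178 169; 180 154; 182 166; 184 166; 186 166; 188 69; 190 91; 192 87; 194 140; 196 142; 198 141; 200 143; 202 144; 204 181; 206 223; 208 171; 210 171; 212 171; 214 171; 216 171; 218 171; 220 211; 222 142; 224 129; 226 188; 228 146; 230 254; 232 213; 234 230; 236 230; 238 252; 240 97; 242 120; 244 134; 246 132; 248 131; 250 127; 252 126; 254 121; 256 228; 258 251; 260 244; 262 224; 264 153; 266 152; 268 152; 270 152; 272 152; 274 152; 276 151; 278 151; 280 151; 282 151; 284 151; 286 151; 288 151; 
[ 0.34074508  0.83896109 -0.51874284  1.68004019  0.56262323  0.76996793
 -0.26959635]
```

The drum is in the cradle: base from row 205, cap to 240, as predicted to about 1 mm, with the gap still there. Next I'll turn a quarter at height so the camera ends up over the cradle, and go above the grips.

```bash
python3 -m crank '[{"tx":-10,"ty":0,"tz":0,"rx":0.18,"ry":0,"rz":0,"jaw":88},{"tx":-10,"ty":-10,"tz":0,"rx":0.36,"ry":0,"rz":0,"jaw":88},{"tx":-10,"ty":-20,"tz":0,"rx":0.54,"ry":0,"rz":0,"jaw":88},{"tx":-10,"ty":-35,"tz":0,"rx":0.72,"ry":0,"rz":0,"jaw":88},{"tx":-10,"ty":-50,"tz":0,"rx":0.9,"ry":0,"rz":0,"jaw":88},{"tx":-10,"ty":-65,"tz":0,"rx":1.08,"ry":0,"rz":0,"jaw":88},{"tx":-10,"ty":-73,"tz":0,"rx":1.26,"ry":0,"rz":0,"jaw":88},{"tx":-10,"ty":-73,"tz":0,"rx":1.44,"ry":0,"rz":0,"jaw":88},{"tx":-10,"ty":-73,"tz":0,"rx":1.568,"ry":0,"rz":0,"jaw":88},{"tx":-10,"ty":-73,"tz":0,"rx":1.568,"ry":0,"rz":0,"jaw":88}]'
python3 - <<'E'
from h import *
o=bot.get_obs();R=np.array(o['eef_rot']);t=np.radians(10.3);py=np.array([-np.sin(t),np.cos(t),0])
from scipy.spatial.transform import Rotation as Ro
x=np.array([0,0,-1.]);y=-py;T=np.c_[x,y,np.cross(x,y)];print(Ro.from_matrix(R.T@T).as_rotvec(),tool([.5392,-.0938,.010]),o['joint_pos'])
E
```

```text
clock: 12.42
position: [0.5365, -0.0938, 0.1283]
eef_rot: [[0.003, 0.18, -0.984], [-0.003, -0.984, -0.18], [-1.0, 0.004, -0.003]]
wrist_force: [0.1, 0.3, -0.3]
opening: 0.0878
[ 0.00158956 -0.00258625 -0.00371296] [118.3   0.   -2.3] [ 0.13842392  0.7114873  -0.08599898  1.90007124  0.11674286  0.53140183
 -1.41678031]
```

```bash
python3 -m crank '[{"tx":40,"ty":0,"tz":-2,"rx":0,"ry":-0.003,"rz":-0.004,"jaw":88},{"tx":60,"ty":0,"tz":-2,"rx":0,"ry":-0.003,"rz":-0.004,"jaw":88},{"tx":60,"ty":0,"tz":-2,"rx":0,"ry":-0.003,"rz":-0.004,"jaw":88}]'
python3 - <<'E'
from h import *
cap('wrist','w8');print(bot.get_obs()['position']);t=np.radians(10.3);px=np.array([np.cos(t),np.sin(t),0]);py=np.array([-px[1],px[0],0])
n=np.array([.6081,-.0813,0])
im=cv2.imread('pics/w8.png');print('drum',[np.round(proj('w8',n+py*s+[0,0,.064])).tolist() for s in(.013,0,-.005,-.013)])
for s in(.034,-.034):print('grip outer top',np.round(proj('w8',n-px*.07+py*s+[0,0,.059])))
cv2.imwrite('pics/w8b.png',cv2.resize(im,(784,588),interpolation=cv2.INTER_CUBIC))
E
```

```text
clock: 12.8
position: [0.537, -0.0935, 0.0664]
eef_rot: [[-0.005, 0.182, -0.983], [0.001, -0.983, -0.182], [-1.0, -0.002, 0.005]]
wrist_force: [-0.4, 0.1, 1.0]
opening: 0.0882
[ 0.53793511 -0.09359019  0.06752449]
drum [[253.0, 117.0], [281.0, 117.0], [292.0, 117.0], [309.0, 117.0]]
grip outer top [218. 250.]
grip outer top [343. 250.]
```

View pics/w8b.png

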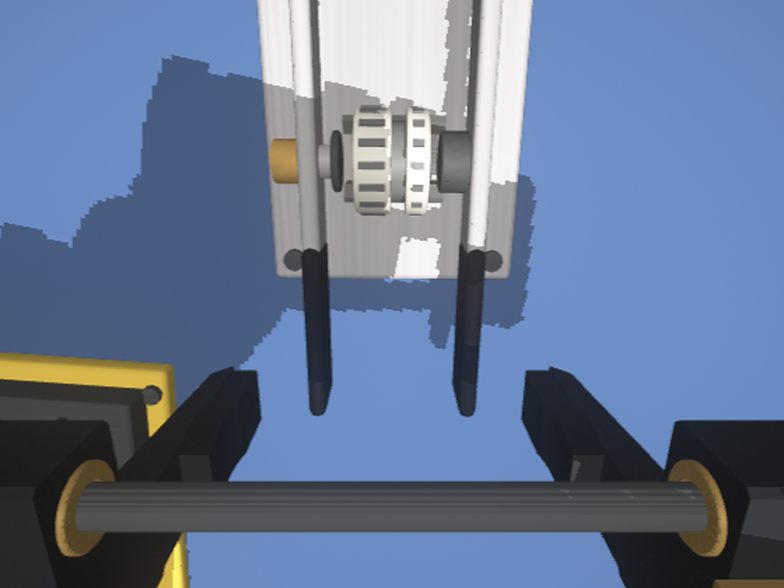

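The view shows the drum lying in the cradle between the jaws: base at columns 352–391, gap at about 398, cap 406–430, -y jaw at 440, +y jaw at 337. The grips (303–485) are centred between the open fingers (260–523). Now I'll descend. All 12 picture views are used, so from here I track the gap by image code.

```bash
python3 -m crank '[{"tx":30,"ty":0,"tz":-1,"rx":0,"ry":0.005,"rz":0,"jaw":88},{"tx":50,"ty":0,"tz":-1,"rx":0,"ry":0.005,"rz":0,"jaw":88},{"tx":57,"ty":0,"tz":-1,"rx":0,"ry":0.005,"rz":0,"jaw":88},{"tx":57,"ty":0,"tz":-1,"rx":0,"ry":0.005,"rz":0,"jaw":80},{"tx":57,"ty":0,"tz":-1,"rx":0,"ry":0.005,"rz":0,"jaw":74},{"tx":57,"ty":0,"tz":-1,"rx":0,"ry":0.005,"rz":0,"jaw":74}]'
cat > g.py <<'E'
from h import *
import sys
n=sys.argv[1]; cap('wrist',n);t=np.radians(10.3);px=np.array([np.cos(t),np.sin(t),0]);py=np.array([-px[1],px[0],0])
c=proj(n,np.array([.6081,-.0813,.064]));s=abs(proj(n,np.array([.6081,-.0813,.064])+py*.01)[0]-c[0])/10
g=cv2.cvtColor(cv2.imread(f'pics/{n}.png'),cv2.COLOR_BGR2GRAY).astype(float);r=int(c[1]);b=g[max(r-22,0):r+23,int(c[0])-95:int(c[0])+96]
p=np.percentile(b,75,axis=0);o=bot.get_obs()
print(n,'row',r,'px/mm %.2f'%s,'t',o['clock'],'open %.1f'%(o['opening']*1e3),'F',np.round(o['wrist_force'],1),'z %.4f'%o['position'][2])
x=np.arange(-95,96)
if len(sys.argv)>2: print(' '.join(f'{a}:{int(v)}' for a,v in zip(x[::2],p[::2])))
th=185;e=np.flatnonzero(np.diff((p>th).astype(int)));print('edges mm',[(round(x[i]/s,1),'+' if p[i+1]>th else '-') for i in e])
E
python3 g.py g0 v
```

```text
clock: 13.6
position: [0.5393, -0.0935, 0.0113]
eef_rot: [[0.004, 0.182, -0.983], [0.001, -0.983, -0.182], [-1.0, -0.001, -0.004]]
wrist_force: [-0.3, 0.5, 0.9]
opening: 0.0741
g0 row 133 px/mm 3.12 t 13.65 open 73.7 F [ 0.4 -0.2 -0.2] z 0.0112
-95:158 -93:163 -91:162 -89:161 -87:160 -85:158 -83:152 -81:144 -79:128 -77:93 -75:155 -73:157 -71:157 -69:157 -67:158 -65:134 -63:80 -61:80 -59:79 -57:71 -55:55 -53:54 -51:55 -49:129 -47:157 -45:160 -43:162 -41:215 -39:218 -37:218 -35:218 -33:219 -31:219 -29:219 -27:220 -25:220 -23:221 -21:221 -19:221 -17:221 -15:221 -13:221 -11:221 -9:221 -7:221 -5:216 -3:143 -1:120 1:120 3:121 5:121 7:121 9:121 11:121 13:134 15:211 17:221 19:253 21:253 23:253 25:253 27:253 29:253 31:253 33:253 35:253 37:249 39:143 41:160 43:82 45:65 47:67 49:94 51:122 53:126 55:128 57:127 59:127 61:126 63:126 65:126 67:124 69:125 71:125 73:125 75:125 77:123 79:154 81:210 83:231 85:242 87:242 89:241 91:241 93:239 95:237
edges mm [(np.float64(-13.8), '+'), (np.float64(-1.3), '-'), (np.float64(4.5), '+'), (np.float64(12.2), '-'), (np.float64(25.3), '+')]
```

Clean edges: base −13.8 to −1.3, gap −1.3 to 4.5, cap 4.5 to 12.2 mm. Now I'll close in steps.

```bash
python3 -m crank '[{"tx":0,"ty":0,"tz":0,"rx":0,"ry":0.004,"rz":0,"jaw":70},{"tx":0,"ty":0,"tz":0,"rx":0,"ry":0.004,"rz":0,"jaw":67},{"tx":0,"ty":0,"tz":0,"rx":0,"ry":0.004,"rz":0,"jaw":64},{"tx":0,"ty":0,"tz":0,"rx":0,"ry":0.004,"rz":0,"jaw":62},{"tx":0,"ty":0,"tz":0,"rx":0,"ry":0.004,"rz":0,"jaw":60},{"tx":0,"ty":0,"tz":0,"rx":0,"ry":0.004,"rz":0,"jaw":60}]'; python3 g.py g1
python3 -m crank '[{"tx":0,"ty":0,"tz":0,"rx":0,"ry":0,"rz":0,"jaw":59},{"tx":0,"ty":0,"tz":0,"rx":0,"ry":0,"rz":0,"jaw":58},{"tx":0,"ty":0,"tz":0,"rx":0,"ry":0,"rz":0,"jaw":57},{"tx":0,"ty":0,"tz":0,"rx":0,"ry":0,"rz":0,"jaw":57}]'; python3 g.py g2
```

```text
clock: 14.4
position: [0.5391, -0.0937, 0.0112]
eef_rot: [[0.007, 0.182, -0.983], [0.002, -0.983, -0.182], [-1.0, -0.0, -0.007]]
wrist_force: [-0.9, -1.4, 3.3]
opening: 0.0599
g1 row 131 px/mm 3.12 t 14.45 open 60.1 F [-0.5 -0.4  3.4] z 0.0112
edges mm [(np.float64(-13.5), '+'), (np.float64(-1.3), '-'), (np.float64(4.5), '+'), (np.float64(12.2), '-'), (np.float64(23.4), '+')]
clock: 14.95
position: [0.539, -0.0937, 0.0112]
eef_rot: [[0.007, 0.182, -0.983], [0.002, -0.983, -0.182], [-1.0, -0.0, -0.007]]
wrist_force: [-1.0, -1.5, 2.3]
opening: 0.0571
g2 row 131 px/mm 3.12 t 15.0 open 57.0 F [-0.4 -0.2  2.4] z 0.0112
edges mm [(np.float64(-13.5), '+'), (np.float64(-1.3), '-'), (np.float64(4.5), '+'), (np.float64(12.2), '-'), (np.float64(22.4), '+')]
```

```bash
python3 -m crank '[{"tx":0,"ty":0,"tz":0,"rx":0,"ry":0,"rz":0,"jaw":56},{"tx":0,"ty":0,"tz":0,"rx":0,"ry":0,"rz":0,"jaw":55},{"tx":0,"ty":0,"tz":0,"rx":0,"ry":0,"rz":0,"jaw":55}]'|grep open; python3 g.py g3
python3 -m crank '[{"tx":0,"ty":0,"tz":0,"rx":0,"ry":0,"rz":0,"jaw":54},{"tx":0,"ty":0,"tz":0,"rx":0,"ry":0,"rz":0,"jaw":53},{"tx":0,"ty":0,"tz":0,"rx":0,"ry":0,"rz":0,"jaw":53}]'|grep open; python3 g.py g4
```

```text
opening: 0.055
g3 row 131 px/mm 3.12 t 15.425 open 55.0 F [-1.4 -1.3  2.6] z 0.0112
edges mm [(np.float64(-13.5), '+'), (np.float64(-1.3), '-'), (np.float64(4.5), '+'), (np.float64(12.2), '-'), (np.float64(22.1), '+')]
opening: 0.0533
g4 row 131 px/mm 3.12 t 15.85 open 53.1 F [-1.4 -1.   3.5] z 0.0112
edges mm [(np.float64(-13.8), '+'), (np.float64(-1.6), '-'), (np.float64(4.2), '+'), (np.float64(11.9), '-'), (np.float64(21.5), '+')]
```

The −y jaw has begun sliding the drum. Continue in small steps.

```bash
python3 -m crank '[{"tx":0,"ty":0,"tz":0,"rx":0,"ry":0,"rz":0,"jaw":52},{"tx":0,"ty":0,"tz":0,"rx":0,"ry":0,"rz":0,"jaw":51},{"tx":0,"ty":0,"tz":0,"rx":0,"ry":0,"rz":0,"jaw":51}]'|grep open; python3 g.py g5
python3 -m crank '[{"tx":0,"ty":0,"tz":0,"rx":0,"ry":0,"rz":0,"jaw":50},{"tx":0,"ty":0,"tz":0,"rx":0,"ry":0,"rz":0,"jaw":50}]'|grep open; python3 g.py g6 v
```

```text
opening: 0.0512
g5 row 131 px/mm 3.12 t 16.275 open 51.1 F [-0.3 -2.   3.5] z 0.0112
edges mm [(np.float64(-13.8), '+'), (np.float64(-1.6), '-'), (np.float64(3.8), '+'), (np.float64(11.5), '-'), (np.float64(21.2), '+')]
opening: 0.0501
g6 row 131 px/mm 3.12 t 16.575 open 50.4 F [-0.9 -1.2  3.1] z 0.0112
-95:148 -93:148 -91:149 -89:150 -87:150 -85:151 -83:145 -81:152 -79:160 -77:162 -75:161 -73:160 -71:159 -69:157 -67:153 -65:144 -63:130 -61:125 -59:156 -57:155 -55:158 -53:158 -51:159 -49:123 -47:81 -45:80 -43:87 -41:210 -39:216 -37:216 -35:216 -33:217 -31:217 -29:217 -27:218 -25:218 -23:218 -21:218 -19:219 -17:219 -15:219 -13:219 -11:219 -9:219 -7:219 -5:217 -3:181 -1:118 1:118 3:118 5:118 7:119 9:118 11:165 13:215 15:219 17:218 19:242 21:253 23:253 25:253 27:253 29:253 31:253 33:253 35:208 37:124 39:126 41:126 43:128 45:127 47:126 49:126 51:125 53:124 55:126 57:126 59:126 61:127 63:122 65:188 67:221 69:237 71:240 73:240 75:240 77:240 79:239 81:235 83:231 85:241 87:241 89:240 91:241 93:243 95:244
edges mm [(np.float64(-13.5), '+'), (np.float64(-1.3), '-'), (np.float64(3.5), '+'), (np.float64(11.2), '-'), (np.float64(20.5), '+')]
```

Both jaws are in contact and the cap is about 1 mm in (gap 5.8 → 4.8). Snap should come at about 45 mm.

```bash
python3 -m crank '[{"tx":0,"ty":0,"tz":0,"rx":0,"ry":0,"rz":0,"jaw":49},{"tx":0,"ty":0,"tz":0,"rx":0,"ry":0,"rz":0,"jaw":49}]'|grep open; python3 g.py g7
python3 -m crank '[{"tx":0,"ty":0,"tz":0,"rx":0,"ry":0,"rz":0,"jaw":48},{"tx":0,"ty":0,"tz":0,"rx":0,"ry":0,"rz":0,"jaw":48}]'|grep open; python3 g.py g8
python3 -m crank '[{"tx":0,"ty":0,"tz":0,"rx":0,"ry":0,"rz":0,"jaw":47.2},{"tx":0,"ty":0,"tz":0,"rx":0,"ry":0,"rz":0,"jaw":47.2}]'|grep open; python3 g.py g9
```

```text
opening: 0.0487
g7 row 131 px/mm 3.12 t 16.875 open 49.2 F [-0.9 -1.8  3.8] z 0.0112
edges mm [(np.float64(-13.1), '+'), (np.float64(-0.6), '-'), (np.float64(3.2), '+'), (np.float64(10.9), '-'), (np.float64(20.2), '+')]
opening: 0.0479
g8 row 131 px/mm 3.12 t 17.175 open 48.1 F [-1.5 -1.8  3.2] z 0.0112
edges mm [(np.float64(-12.8), '+'), (np.float64(-0.3), '-'), (np.float64(2.9), '+'), (np.float64(10.3), '-'), (np.float64(20.2), '+')]
opening: 0.0471
g9 row 131 px/mm 3.12 t 17.475 open 47.2 F [-2.4 -0.9  3.2] z 0.0112
edges mm [(np.float64(-12.2), '+'), (np.float64(0.0), '-'), (np.float64(2.6), '+'), (np.float64(9.9), '-'), (np.float64(19.9), '+')]
```

```bash
python3 -m crank '[{"tx":0,"ty":0,"tz":0,"rx":0,"ry":0,"rz":0,"jaw":46.6},{"tx":0,"ty":0,"tz":0,"rx":0,"ry":0,"rz":0,"jaw":46.6}]'|grep open; python3 g.py g10
```

```text
opening: 0.0465
g10 row 131 px/mm 3.12 t 17.775 open 46.4 F [-2.  -0.3  3.1] z 0.0112
edges mm [(np.float64(-11.5), '+'), (np.float64(0.6), '-'), (np.float64(1.3), '+'), (np.float64(9.0), '-'), (np.float64(19.5), '+')]
```

```bash
python3 -m crank '[{"tx":0,"ty":0,"tz":0,"rx":0,"ry":0,"rz":0,"jaw":46.1},{"tx":0,"ty":0,"tz":0,"rx":0,"ry":0,"rz":0,"jaw":46.1}]'|grep open; python3 g.py g11 v
```

```text
opening: 0.0465
g11 row 131 px/mm 3.12 t 18.075 open 46.1 F [-1.2 -1.7  3.4] z 0.0112
-95:147 -93:147 -91:148 -89:148 -87:148 -85:149 -83:149 -81:150 -79:144 -77:155 -75:161 -73:161 -71:161 -69:160 -67:159 -65:157 -63:151 -61:143 -59:125 -57:141 -55:155 -53:155 -51:157 -49:156 -47:149 -45:106 -43:81 -41:80 -39:78 -37:82 -35:211 -33:215 -31:216 -29:216 -27:217 -25:217 -23:217 -21:218 -19:218 -17:218 -15:219 -13:219 -11:219 -9:218 -7:218 -5:219 -3:219 -1:219 1:216 3:179 5:190 7:216 9:217 11:217 13:218 15:218 17:218 19:242 21:253 23:253 25:253 27:252 29:104 31:99 33:122 35:125 37:125 39:127 41:125 43:125 45:125 47:125 49:125 51:125 53:125 55:126 57:126 59:124 61:182 63:219 65:235 67:240 69:240 71:240 73:240 75:239 77:237 79:233 81:244 83:243 85:241 87:241 89:240 91:241 93:243 95:244
edges mm [(np.float64(-11.5), '+'), (np.float64(0.6), '-'), (np.float64(1.3), '+'), (np.float64(9.0), '-'), (np.float64(19.5), '+')]
```

Snapped: the gap fell to a bare seam, overall length 26 → 20.5 mm, and nothing moved on the last 0.5 mm. I'll stop and open gently.

```bash
python3 -m crank '[{"tx":0,"ty":0,"tz":0,"rx":0,"ry":0,"rz":0,"jaw":49},{"tx":0,"ty":0,"tz":0,"rx":0,"ry":0,"rz":0,"jaw":53},{"tx":0,"ty":0,"tz":0,"rx":0,"ry":0,"rz":0,"jaw":58},{"tx":0,"ty":0,"tz":0,"rx":0,"ry":0,"rz":0,"jaw":63},{"tx":0,"ty":0,"tz":0,"rx":0,"ry":0,"rz":0,"jaw":68},{"tx":0,"ty":0,"tz":0,"rx":0,"ry":0,"rz":0,"jaw":74},{"tx":0,"ty":0,"tz":0,"rx":0,"ry":0,"rz":0,"jaw":86},{"tx":0,"ty":0,"tz":0,"rx":0,"ry":0,"rz":0,"jaw":86},{"tx":0,"ty":0,"tz":0,"rx":0,"ry":0,"rz":0,"jaw":86}]'; python3 g.py g12
python3 -m crank '[{"tx":-20,"ty":0,"tz":0,"rx":0,"ry":0,"rz":0,"jaw":88},{"tx":-56,"ty":0,"tz":0,"rx":0,"ry":0,"rz":0,"jaw":88},{"tx":-56,"ty":0,"tz":0,"rx":0,"ry":0,"rz":0,"jaw":88}]'
python3 g.py g13
python3 - <<'E'
from h import *
# compare handles/grips with the picture before squeezing (same pose about)
for f in('w8','g13'):
  g=cv2.cvtColor(cv2.imread(f'pics/{f}.png'),cv2.COLOR_BGR2GRAY)
  for v in(200,245):
    d=g[v,190:370]<70;e=np.flatnonzero(np.diff(d.astype(int)))+190;print(f,v,e.tolist())
E
```

```text
clock: 19.2
position: [0.5388, -0.0937, 0.0111]
eef_rot: [[0.007, 0.182, -0.983], [0.002, -0.983, -0.182], [-1.0, -0.0, -0.007]]
wrist_force: [0.2, 0.4, 0.3]
opening: 0.086
g12 row 131 px/mm 3.12 t 19.25 open 85.8 F [-0.4  0.3  0.7] z 0.0111
edges mm [(np.float64(-11.5), '+'), (np.float64(1.0), '-'), (np.float64(1.6), '+'), (np.float64(9.3), '-'), (np.float64(25.6), '+')]
clock: 19.62
position: [0.5401, -0.0941, 0.0692]
eef_rot: [[0.011, 0.181, -0.983], [0.001, -0.983, -0.181], [-1.0, 0.001, -0.011]]
wrist_force: [0.7, 0.6, -0.4]
opening: 0.088
g13 row 123 px/mm 2.09 t 19.675 open 88.1 F [-0.6 -0.2 -0.6] z 0.0680
edges mm [(np.float64(-11.5), '+'), (np.float64(9.1), '-'), (np.float64(26.3), '+'), (np.float64(42.2), '-')]
w8 200 [215, 234, 326, 345]
w8 245 [218, 235, 324, 341]
g13 200 [214, 232, 323, 341]
g13 245 [217, 234, 321, 338]
```

The handle bar edge is back where it was (25.3 mm before, 25.6 now) and the closed drum is in the cradle. I'll rise further, compare with the first pictures, then hand in.

```bash
python3 -m crank '[{"tx":-50,"ty":0,"tz":0,"rx":0,"ry":0,"rz":0,"jaw":88},{"tx":-100,"ty":0,"tz":0,"rx":0,"ry":0,"rz":0,"jaw":88},{"tx":-100,"ty":0,"tz":0,"rx":0,"ry":0,"rz":0,"jaw":88}]'
python3 - <<'E'
from h import *
cap('side','s9');cap('top','t9')
for a,b in(('side0','s9'),('top0','t9')):
  d=cv2.GaussianBlur(cv2.absdiff(cv2.imread(f'pics/{a}.png'),cv2.imread(f'pics/{b}.png')),(5,5),0).max(2)>35
  n,l,st,c=cv2.connectedComponentsWithStats(d.astype(np.uint8))
  print(a,[(st[i,:5].tolist()) for i in range(1,n) if st[i,4]>12])
E
python3 g.py g14
```

```text
clock: 20.05
position: [0.5404, -0.0944, 0.1704]
eef_rot: [[0.015, 0.181, -0.983], [0.001, -0.983, -0.181], [-1.0, 0.002, -0.015]]
wrist_force: [-0.4, 0.1, -1.3]
opening: 0.0884
side0 [[285, 0, 70, 162, 5807], [490, 0, 59, 29, 866], [508, 5, 52, 207, 4998], [521, 14, 20, 5, 59], [528, 33, 7, 10, 35], [499, 36, 11, 8, 43], [502, 51, 12, 19, 136], [524, 54, 16, 11, 101], [437, 136, 62, 158, 5086], [548, 150, 10, 14, 75], [264, 182, 41, 18, 266], [273, 202, 24, 9, 111], [259, 208, 11, 5, 42], [273, 210, 21, 7, 79], [247, 215, 129, 52, 2114], [325, 243, 52, 18, 214], [296, 258, 4, 6, 16], [318, 261, 143, 68, 3003], [311, 269, 31, 11, 161], [234, 271, 20, 19, 229], [461, 333, 13, 8, 48], [523, 333, 11, 12, 96], [479, 340, 38, 15, 225], [519, 347, 6, 4, 15]]
top0 [[260, 151, 266, 269, 30458], [194, 212, 7, 11, 47], [247, 242, 35, 67, 1255], [244, 262, 4, 22, 56], [247, 311, 34, 71, 1697], [235, 389, 4, 9, 25], [547, 388, 13, 32, 248], [237, 412, 2, 8, 13]]
g14 row 111 px/mm 1.35 t 20.2 open 87.8 F [-1.4 -0.3 -0.2] z 0.1666
edges mm [(np.float64(-12.6), '+'), (np.float64(8.9), '-'), (np.float64(26.7), '+'), (np.float64(45.9), '-')]
```

```bash
python3 -c "
from cell import bot
print(bot.finish_job())"
```

```text
the job is handed in; nothing more can be done
None
```

The open cassette, the middle one on the rail, is now snapped shut and lying in the cradle of the grey press. The handles are sprung open again and the arm is clear. I handed the job in at about 20 s of the 54 s allowed.

**What went wrong:** the first grasp closed on air above the drum. The real fingertips sit about 20 mm above the reported TCP, not 11 mm below it as described. I worked out the offset from the side and wrist pictures and regrasped; nothing was disturbed.

**Last checks:**
- **Cap:** the gap went from 5.8 mm to a bare seam, and the drum's length from 26 to 20.5 mm. It snapped at a jaw opening of about 46.5 mm. I then commanded 0.5 mm more, within the 2 mm margin, and nothing moved.
- **Handles:** the handle edge came back to 25.6 mm, against 25.3 mm before squeezing. A second, rougher comparison of the grip span from the raised arm came out 2–3 pixels narrower. I put that down to the slightly different camera height and tilt.
- **Rail:** comparing with the first pictures, the only change on it is the emptied middle place.
- **Other things on the bench:** the remaining differences looked like the arm and its shadow. I checked this by image code only, because my 12 picture views were used up, so parts hidden by the arm were not confirmed.

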